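# Both torches off and on charge

### The job

Both torches have run flat: stand the torch from the counter fully home in the empty well of the charging stand, beside the other one. They charge only when switched off, and either, both or neither may still be clicked on, which can be told only by feeling the tail switches, so click off whichever is on, pressing gently. In the end both torches must be off and seated upright in their wells, and the other things on the counter left where they are.

Things in the scene. Friction and masses are not known exactly. Their poses are not given: they have to be found in the camera images.
- torch_a_mid (a point): Steel rechargeable torch on the counter, standing on its lens, tail switch up. 134 mm tall: head 40 mm across for the lowest 24 mm, tapering to a round body 30 mm across from 36 mm to the end of the twist cap at 124 mm; the black rubber boot of the tail switch (17 mm across) stands 10 mm above that. 0.2 to 0.4 kg. Point on its axis half-way up, 67 mm above the lens face; z up along the torch.
- torch_b_mid (a point): The like torch that already stands in the charging stand, same size and make, tail switch up: its lens face is on the well's floor, so the boot's top is 144 mm above the counter. Point on its axis half-way up, 67 mm above the lens face; z up along the torch.
- torch_a_lens (a point): Middle of the lens face (the bottom) of the torch from the counter; z up along the torch. Grip the round body 85 to 112 mm above this point, so that the gripper's palm stays above the boot.
- torch_b_lens (a point): Middle of the lens face (the bottom) of the torch in the charging stand; z runs up along the torch.
- torch_a_switch (a point): Top of the rubber boot on the tail switch of the torch from the counter. Push-push: press fully and let go to latch it on, again to release it to off; a short press changes nothing. At 15 mm/s or slower the click is over at 7.5 N, boot 7.5 mm down; from 8 mm on the rubber is squeezed (5 N per mm) and at 9.4 mm it is solid. Over 20 N splits it. The feel of on and off is told at the other torch's boot.
- torch_b_switch (a point): Top of the rubber boot on the tail switch of the torch in the stand; both torches work alike. Cells are flat and a weak spring (about 2 N) holds the boot at one height, so on and off look the same. By touch: OFF, it yields to 2 N for only 1.5 mm, then the firm plunger is met (4.4 N in all to move it); ON, it yields to 2 N for 4.7 mm before the firm plunger (5.7 N in all to move it).
- charger: Charging stand fixed to the counter, a black block 84 mm (its x) by 182 mm (its y) and 32 mm high with two round wells in its top, 90 mm apart along y; a flat grey power bank (66 x 140 x 15 mm) lies behind it, from 91 to 157 mm along its +x. Origin: middle of the block's underside, on the counter; z up.
- well_a (a point): Middle of the floor of the empty well. The well is 43 mm across (the torch head is 40 mm) and 22 mm deep with a 2 mm chamfer at its mouth; its floor is 10 mm and its mouth 32 mm above the counter. z up.
- well_b (a point): Middle of the floor of the occupied well, the same size as the other. z up.
- pen_stand_mid (a point): White ceramic pen stand, a cup 74 mm across and 95 mm high with pencils reaching 170 mm up; the point is on its axis half-way up. A bystander.
- screwdriver: Grey-handled screwdriver lying on the counter, about 200 mm long along its x. A bystander.
- spanner: Steel adjustable spanner lying on the counter, 210 mm long along its x, 14 mm thick. A bystander.
Not all that is in view belongs to the job. Leave any pink look-alike of the part that bears torch_b_mid alone.

How it is judged:
By the outcome, as a careful person would: the job done as asked, in the order asked, and still so for the second after the job is handed in, with the robot touching nothing.
It also fails if it takes over 51 s, if anything falls off the work surface, if the arm or the gripper's body presses on something with over 40 N, if the wrist force passes 120 N, or if a joint passes its speed limit or range.

### The arm

A 6-joint arm with a two-finger parallel gripper is mounted at the origin on the work surface. World frame = base frame: x ahead of the robot, y to its left, z up, the work surface at z = 0. Lengths are in m, angles in rad, forces in N, time in s.
With the tool pointing down it reaches from about 0.325 to 0.75 m from the base axis. Payload 7.6 kg.
Tool frame: the origin (TCP) lies midway between the tips of the shut fingers; the grasp point (between the pads) lies 19 mm behind it; x points along the fingers, y is the direction in which the jaws open and shut, and the axes are right-handed (so a half turn about x gives the same grasp; the last joint's range is limited). The gripper opens to 85 mm and grips with 20 to 120 N. Pads are 22 mm wide; open, the fingers measure 114 mm over their backs; the gripper's body (76 mm by 85 mm) begins 54 mm behind the grasp point. The pads swing forward as they close: fully open they stand 13 mm farther back than shut.
Start: joints at [1.109, 0.052, 1.401, -0, 1.689, -0.07], TCP at [0.2, 0.485, 0.231] pointing down, gripper open.
Joint ranges: [-2.9, 2.9], [-0.91, 2.17], [0.12, 2.37], [-1.06, 4.2], [0.26, 2.73], [-2.93, 2.93]. Speed limits (rad/s): [2.57, 2.57, 3.01, 3.14, 3.14, 3.14].

### API

Orientations are given as a unit quaternion [x, y, z, w].
In Python, from rig import r gives the robot as it stands.
- The arm moves only by the tool carry_out, never from a script. Its argument "increments" is a list that holds one entry, the list of rows, each a list of 5 numbers: the shift along the tool's x, y, z in cm, then the turn about the tool's x in degrees, then the opening, from -1 (shut) to 1 (fully open). A call has 1 to 5 rows; each row is the pose to reach, as a shift and turn from the pose measured when the call began, along the tool's axes at that moment; what a row does not reach only later rows make up. A row lasts 1/10 s, in which the tool goes at most 50 mm and 8.59 degrees, less where a joint would pass 70% of its speed; a pose out of reach is approached as far as the arm can. A call with a gripper value outside its range is refused whole. The fingers move at their own pace and stop on an object; "force" is the grip in N (left out, the last holds). Time passes only in rows, so rows that repeat a pose let the fingers close. It gives the time, the measured TCP pose, the force and the opening at its end, in the units of the state.
- r.observe(): the state, without advancing time (a new reading comes with each control period).
- r.camera(name): name is "scene" or "side" or "wrist"; returns the picture (480x640x3 uint8, red, green, blue); there is no depth.
- r.camera_params(name): a dict with "vfov" (degrees; the focal length in pixels is half the picture's height over the tangent of half this angle, whatever the lens; pixels are square), "cx", "cy" (the principal point, pixels), "rvec" (rotation vector, rad) and "tvec" (3), from world to camera coordinates, as OpenCV has them. Camera axes: x right, y down, z forward; pixel columns grow to the right and rows downward; lengths in m; the calibration is good to about 2 mm. A picture is of the moment at which its call begins: read the wrist's pose just before it. camera_params takes no time and is no camera call; for the wrist camera it gives the pose at the moment of the call.
- r.sign_off(): hands the job in, once; it reports no verdict.
The state is a dict: "time": time; "q": joint angles; "joint_vel": joint speeds; "joint_efforts": joint torques, N m; "tool_pos": TCP position; "tool_rot": TCP orientation; "ft_force": force on the tool from outside, world axes, zero at the start; "moment": the same for the moment, N m; "gripper_width": finger opening in m.
Only numpy, scipy, OpenCV 4.12 (cv2) and the standard library are available. Lean on these libraries where they do the work, as an engineer would, in place of code of your own. Each camera call takes 0.05 s, during which the arm holds its last target.

## Working session

There is one attempt and no reset: what is moved stays moved. The work goes in short steps, Python scripts to look and compute and a tool call to move; the robot and the scene stay as the last step left them, time stands still between calls to the robot, and variables do not carry over. Pictures are saved under pics/ and viewed, and the job is handed in when it is done.

Besides the shell and the picture viewer there is one more tool, called as name(argument=value, ...) on one line, values as JSON. carry_out: Moves the arm, as the interface text tells. Its arguments: {"type":"object","properties":{"increments":{"type":"array","items":{"type":"array","items":{"type":"array","items":{"type":"number"}}}},"force":{"type":"number"}},"required":["increments"]}

```bash
ls; mkdir -p pics
python3 - <<'E'
from rig import r
import cv2
print(r.observe())
for n in ("scene","side","wrist"):
    p=r.camera_params(n); print(n,p)
    cv2.imwrite(f"pics/{n}0.png",r.camera(n)[:,:,::-1])
E
```

```text
pics
{'time': 0.0, 'q': array([ 1.10870041e+00,  5.28488874e-02,  1.40172893e+00,  4.86798295e-06,
        1.68860322e+00, -7.03206849e-02]), 'joint_vel': array([-1.19842823e-03, -7.52204931e-04, -3.35519586e-04,  3.73871053e-04,
       -3.35108197e-05, -1.22311827e-03]), 'joint_efforts': array([ 3.66866652e-05, -3.81680453e+01, -3.60176289e+01, -1.23301206e-04,
        6.43643551e-03, -1.83912618e-05]), 'tool_pos': array([0.20031315, 0.48495617, 0.23046396]), 'tool_rot': array([ 0.13708773,  0.69373278, -0.13817043,  0.69343401]), 'ft_force': array([-0.36359164, -0.7070296 ,  0.00949089]), 'moment': array([-0.01440152,  0.05928438,  0.00243997]), 'gripper_width': 0.08545851207998349}
scene {'vfov': 53.58938188224831, 'cx': 322.7854581826749, 'cy': 238.10023133270025, 'rvec': array([ 0.69377068,  2.79320777, -0.81970131]), 'tvec': array([ 0.52415544, -0.17040842,  1.40706049])}
side {'vfov': 45.26030446033089, 'cx': 319.1372266867209, 'cy': 234.10548909365724, 'rvec': array([ 2.26857869, -0.54189634,  0.25008296]), 'tvec': array([-0.51320434,  0.23240921,  1.23328835])}
wrist {'vfov': 63.92364701954062, 'cx': 319.4652246224248, 'cy': 238.7039926654583, 'rvec': array([-2.39577478, -1.60296851, -0.24080998]), 'tvec': array([-0.52443383, -0.03701371,  0.37913909])}
```

View pics/scene0.png

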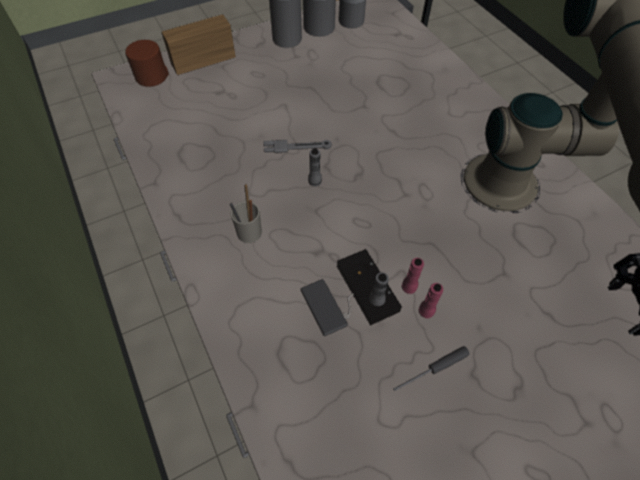

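View pics/side0.png

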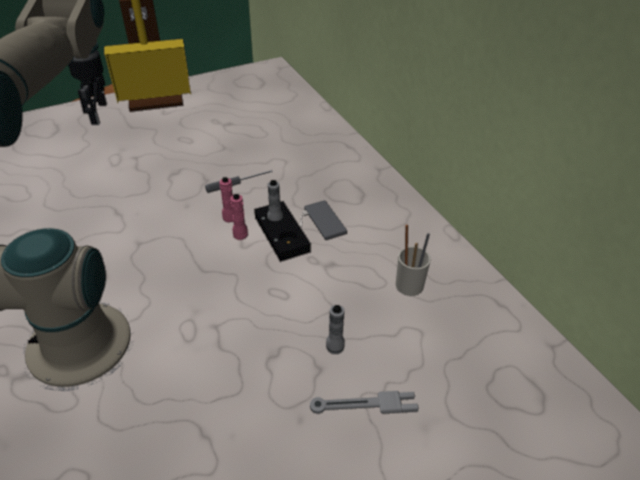

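View pics/wrist0.png

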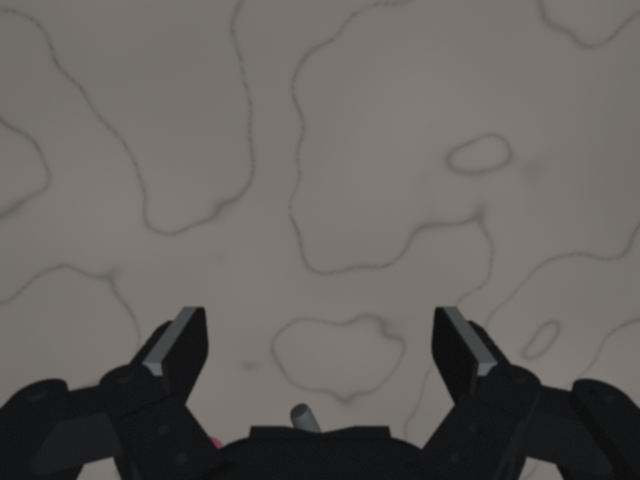

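Scene view: torch A is at about (315,168) and the spanner at (295,146). The pen stand is at (247,222), the charger at (369,285) with torch B at (379,288), and the pink look-alikes at (413,276) and (431,300). I'll zoom in for exact pixels.

Run:
```python
import cv2,numpy as np
s=cv2.imread("pics/scene0.png"); d=cv2.imread("pics/side0.png")
def crop(im,x,y,w,h,f,g=1.8):
    c=np.clip(im[y:y+h,x:x+w].astype(float)*g,0,255).astype(np.uint8)
    return cv2.resize(c,None,fx=f,fy=f,interpolation=cv2.INTER_CUBIC)
# scene charger 330..450 x 240..330 ; torch A 290..340,140..190
cv2.imwrite("pics/z1.png",crop(s,325,240,130,95,6))
cv2.imwrite("pics/z3.png",crop(d,210,165,140,100,5.7))
a=crop(s,295,140,40,50,10);b=crop(d,317,298,40,60,8.333)
h=max(a.shape[0],b.shape[0])
o=np.zeros((h,a.shape[1]+b.shape[1],3),np.uint8);o[:a.shape[0],:a.shape[1]]=a;o[:b.shape[0],a.shape[1]:]=b
cv2.imwrite("pics/z2.png",o)
```

```text
(no output)
```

View pics/z1.png

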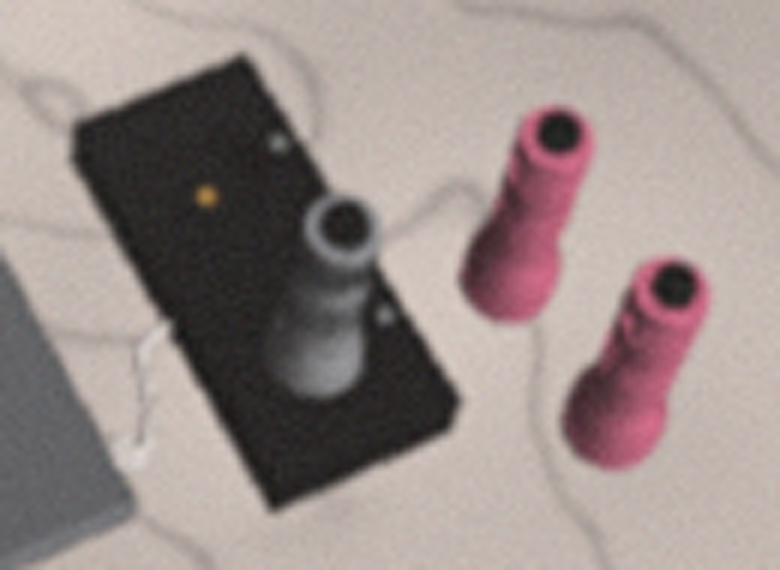

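View pics/z2.png

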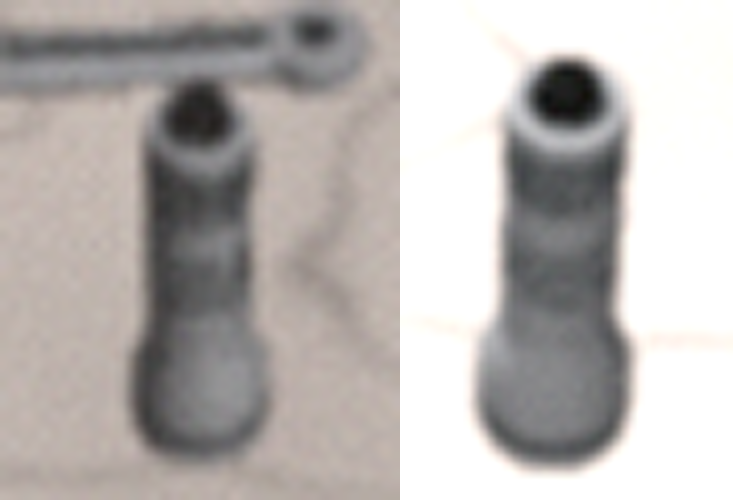

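View pics/z3.png

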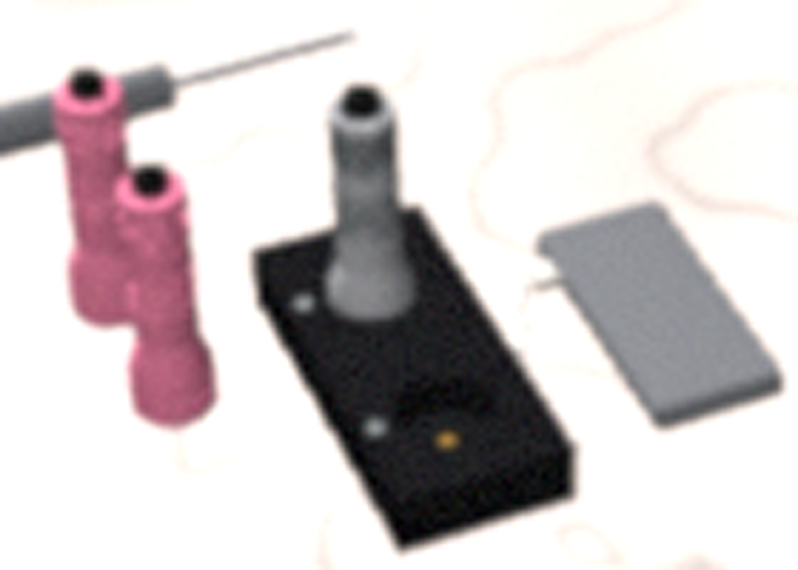

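```bash
cat > h.py <<'E'
import numpy as np,cv2,json
from rig import r
def cam(p):
    R=cv2.Rodrigues(p['rvec'])[0];f=240/np.tan(np.radians(p['vfov']/2));return R,np.array(p['tvec']),f,p['cx'],p['cy']
def proj(p,X):
    R,t,f,cx,cy=cam(p);c=np.atleast_2d(X)@R.T+t;return np.c_[cx+f*c[:,0]/c[:,2],cy+f*c[:,1]/c[:,2]]
def ray(p,uv):
    R,t,f,cx,cy=cam(p);d=R.T@np.array([(uv[0]-cx)/f,(uv[1]-cy)/f,1]);return -R.T@t,d/np.linalg.norm(d)
def plane(p,uv,z):
    o,d=ray(p,uv);return o+d*(z-o[2])/d[2]
def tri(*obs):
    A=np.zeros((3,3));b=np.zeros(3);L=[]
    for p,uv in obs:
        o,d=ray(p,uv);P=np.eye(3)-np.outer(d,d);A+=P;b+=P@o;L.append((o,d))
    x=np.linalg.solve(A,b);return x,[np.linalg.norm(np.cross(x-o,d)) for o,d in L]
E
python3 - <<'E'
from h import *
S,D=r.camera_params("scene"),r.camera_params("side")
s=cv2.imread("pics/scene0.png"); d=cv2.imread("pics/side0.png")
def dark(im,x,y,h=5,th=None):
    g=im.max(2).astype(float)[y-h:y+h+1,x-h:x+h+1]
    lo=g.min(); m=g<lo+0.35*(np.percentile(g,80)-lo)
    n,l,st,ce=cv2.connectedComponentsWithStats(m.astype(np.uint8)); 
    k=1+np.argmax(st[1:,4]); yy,xx=np.nonzero(l==k);return xx.mean()+x-h,yy.mean()+y-h,st[k,4]
for n,a,b in (("A",(315,151),(337,309)),("B",(382,277),(273,183))):
    pa,pb=dark(s,*a),dark(d,*b);print(n,pa,pb,*tri((S,pa[:2]),(D,pb[:2])))
# corners of block top from zoom
z1=lambda u,v:(325+u/6-.42,240+v/6-.42)
z3=lambda u,v:(210+u/5.7-.41,165+v/5.7-.41)
print("gold",tri((S,z1(206,196)),(D,z3(447,440))))
for m in ((280,143),(385,317)): print("led sc",plane(S,z1(*m),.032))
for m in ((375,428),(302,304)): print("led sd",plane(D,z3(*m),.032))
for m in ((75,128),(244,57),(460,402),(272,505)): print("cor sc",plane(S,z1(*m),.032))
for m in ((255,253),(415,208),(572,452),(402,520)): print("cor sd",plane(D,z3(*m),.032))
for m in ((555,132),(675,286)): print("pink boot",plane(S,z1(*m),.130))
for m in ((148,182),(86,85)): print("pink boot sd",plane(D,z3(*m),.130))
for m in ((0,0),): pass
print("spanner ring",plane(S,(295+320/10,140+35/10),.007), "pen top",plane(S,(246,205),.095))
E
```

```text
A (np.float64(314.42857142857144), np.float64(151.07142857142858), np.int32(28)) (np.float64(336.5777777777778), np.float64(309.0444444444444), np.int32(45)) [ 0.48514565 -0.25412095  0.12314027] [np.float64(0.0008437254544852828), np.float64(0.0008437254544853936)]
B (np.float64(381.9767441860465), np.float64(277.1162790697674), np.int32(43)) (np.float64(272.88461538461536), np.float64(182.8846153846154), np.int32(26)) [0.53182968 0.16595221 0.13260214] [np.float64(0.0008400307325552396), np.float64(0.0008400307325551089)]
gold (array([0.52840781, 0.07637554, 0.00813101]), [np.float64(0.001114640561786691), np.float64(0.0011146405617865954)])
led sc [0.49682013 0.07888707 0.032     ]
led sc [0.50135977 0.16911036 0.032     ]
led sd [0.4926883 0.0748458 0.032    ]
led sd [0.49630855 0.16436994 0.032     ]
cor sc [0.57038841 0.03195828 0.032     ]
cor sc [0.48834568 0.03493568 0.032     ]
cor sc [0.49500403 0.21529908 0.032     ]
cor sc [0.58491179 0.21783412 0.032     ]
cor sd [0.49088968 0.2068664  0.032     ]
cor sd [0.57034643 0.20367734 0.032     ]
cor sd [0.56266147 0.02309328 0.032     ]
cor sd [0.47992442 0.01803279 0.032     ]
pink boot [0.43774643 0.16785428 0.13      ]
pink boot [0.43556176 0.24409143 0.13      ]
pink boot sd [0.42978727 0.16054991 0.13      ]
pink boot sd [0.42975305 0.23590774 0.13      ]
spanner ring [ 0.38641165 -0.36169666  0.007     ] pen top [ 0.71776115 -0.19262935  0.095     ]
```

```bash
cat >> h.py <<'E'
from scipy.spatial.transform import Rotation as Ro
def tool():
    o=r.observe();return o['tool_pos'],Ro.from_quat(o['tool_rot']).as_matrix(),o
def delta(target):
    p,R,o=tool();return R.T@(np.array(target)-p)*100
E
python3 - <<'E'
from h import *
p,R,o=tool();print(p,R.round(4))
Rc,t,*_=cam(r.camera_params("wrist"));c=-Rc.T@t
print("cam in tool",R.T@(c-p), "axes in tool\n",(R.T@Rc.T).round(3))
print(delta([.485,-.254,.23]))
E
```

```text
[0.2003601  0.4850276  0.23069716] [[-5.000e-04  3.819e-01  9.242e-01]
 [-1.000e-03  9.242e-01 -3.819e-01]
 [-1.000e+00 -1.100e-03 -1.000e-04]]
cam in tool [-0.14219681 -0.00022789 -0.07655105] axes in tool
 [[-0.001 -0.295  0.955]
 [ 1.     0.     0.001]
 [-0.     0.955  0.295]]
[  0.13200272 -57.43184773  54.52877174]
```

carry_out(increments=[[[-2,-17.4,42.9,67.5,1],[-2,-17.4,42.9,67.5,1],[-2,-17.4,42.9,67.5,1],[-2,-17.4,42.9,67.5,1],[-2,-17.4,42.9,67.5,1]]])

```text
time: 0.65
tool_pos: [0.3794, 0.3084, 0.2418]
tool_rot: [0.384, 0.594, -0.384, 0.594]
ft_force: [0.9, 1.1, -0.8]
gripper_width: 0.0857
```

```bash
cat > d.py <<'E'
import sys
from h import *
t=[float(x) for x in sys.argv[1:4]];yaw=float(sys.argv[4]) if len(sys.argv)>4 else -90
p,R,o=tool()
y=np.degrees(np.arctan2(R[1,2],R[0,2]))
print("t",round(o['time'],2),"pos",p.round(4),"zyaw",y.round(2),"w",round(o['gripper_width'],4),"F",o['ft_force'].round(2))
print("delta",delta(t).round(2),"turn",((y-yaw+180)%360-180).round(2))
E
python3 d.py .53 .16 .25
```

```text
t 0.65 pos [0.3794 0.3084 0.2418] zyaw -65.76 w 0.0857 F [ 0.92  1.06 -0.8 ]
delta [-0.81  7.64 19.71] turn 24.24
```

carry_out(increments=[[[-0.8,7.6,19.7,24.2,1],[-0.8,7.6,19.7,24.2,1],[-0.8,7.6,19.7,24.2,1],[-0.8,7.6,19.7,24.2,1],[-0.8,7.6,19.7,24.2,1]]])

```text
time: 1.15
tool_pos: [0.5318, 0.1563, 0.2491]
tool_rot: [-0.5, -0.499, 0.502, -0.499]
ft_force: [0.3, 1.3, -0.1]
gripper_width: 0.0857
```

```bash
cat > shot.py <<'E'
import sys,pickle
from h import *
n=sys.argv[1];P=r.camera_params("wrist");im=r.camera("wrist")
cv2.imwrite(f"pics/{n}.png",im[:,:,::-1]);cv2.imwrite(f"pics/{n}v.png",np.clip(im[:,:,::-1]*1.5,0,255).astype(np.uint8));pickle.dump(P,open(f"pics/{n}.pkl","wb"))
E
python3 shot.py w1; python3 d.py .53 .06 .25
```

```text
t 1.2 pos [0.5317 0.1566 0.249 ] zyaw -90.21 w 0.0854 F [-0.62 -0.78 -0.16]
delta [-0.08 -0.13  9.66] turn -0.21
```

View pics/w1v.png

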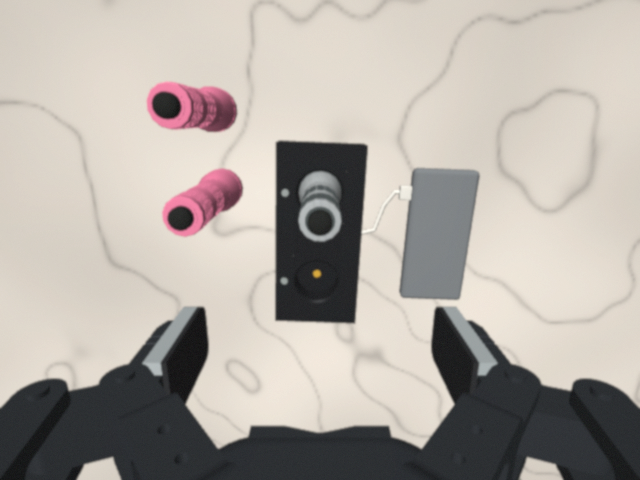

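Wrist view 1: torch B's boot at (320,222), the empty well's gold contact at (317,273), the well mouth around (317,279), and pink boots at (166,105) and (180,218).

carry_out(increments=[[[-0.1,-0.1,9.7,-0.2,1],[-0.1,-0.1,9.7,-0.2,1],[-0.1,-0.1,9.7,-0.2,1],[-0.1,-0.1,9.7,-0.2,1]]])

```text
time: 1.6
tool_pos: [0.5299, 0.0599, 0.2502]
tool_rot: [-0.5, -0.5, 0.501, -0.5]
ft_force: [-0.0, 0.1, 1.0]
gripper_width: 0.0852
```

```bash
python3 shot.py w2; python3 d.py .485 -.2 .24
```

```text
t 1.65 pos [0.5299 0.0607 0.2502] zyaw -89.97 w 0.0855 F [-0.24  0.06 -0.7 ]
delta [ 1.05 -4.51 26.07] turn 0.03
```

View pics/w2v.png

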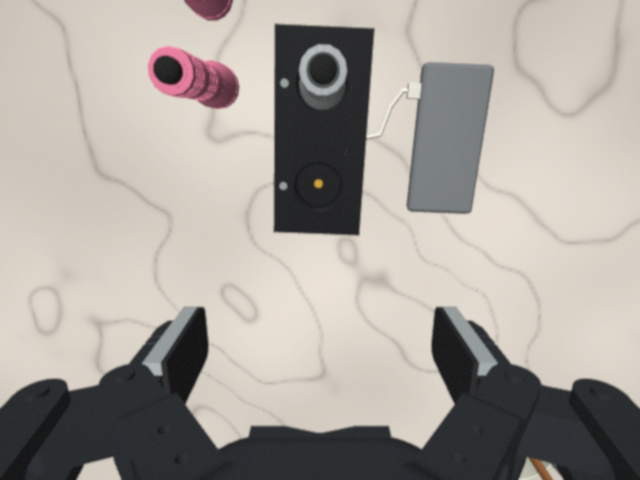

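Run:
```python
from h import *
import pickle
def blob(im,mask,box):
    x,y,w,h=box;m=mask[y:y+h,x:x+w].astype(np.uint8);n,l,st,ce=cv2.connectedComponentsWithStats(m);k=1+np.argmax(st[1:,4]);return ce[k]+[x,y],st[k,4]
P=[];G=[];B=[];L=[[],[]]
for n,bg,bb,led in(("w1",(305,262,25,22),(303,207,35,32),((277,185,16,16),(277,273,16,16))),("w2",(307,172,25,25),(303,50,38,38),((277,75,16,16),(276,178,16,16)))):
    im=cv2.imread(f"pics/{n}.png");p=pickle.load(open(f"pics/{n}.pkl","rb"));P.append(p)
    i=im.astype(int);gold=(i[:,:,2]-i[:,:,0])>40;G.append(blob(im,gold,bg))
    B.append(blob(im,im.max(2)<50,bb))
    for k in(0,1):L[k].append(blob(im,im.max(2)>90,led[k]))
    cv2.imwrite(f"pics/{n}z.png",cv2.resize(np.clip(im[20:330,240:400]*2.5,0,255).astype(np.uint8)[(0 if n=='w2' else 110):(220 if n=='w2' else 310)],None,fx=3,fy=2.7))
print(G,B,L)
for nm,o in(("gold",G),("bootB",B),("led0",L[0]),("led1",L[1])):
    x,e=tri(*[(p,q[0]) for p,q in zip(P,o)]);print(nm,x.round(4),np.round(e,4))
    for z in (.010,.032,.144): print("   z",z,[plane(p,q[0],z)[:2].round(4) for p,q in zip(P,o)])
```

```text
[(array([316.50877193, 273.21052632]), np.int32(57)), (array([317.97058824, 183.05882353]), np.int32(68))] [(array([319.64271845, 221.74174757]), np.int32(515)), (array([322.74930362,  69.12952646]), np.int32(718))] [[(array([284.5, 192.5]), np.int32(32)), (array([283.97674419,  82.58139535]), np.int32(43))], [(array([283.74074074, 280.59259259]), np.int32(27)), (array([282.72413793, 185.5862069 ]), np.int32(29))]]
gold [0.527  0.0754 0.0102] [0. 0.]
   z 0.01 [array([0.527 , 0.0753]), array([0.5269, 0.0753])]
   z 0.032 [array([0.5273, 0.0843]), array([0.5271, 0.0788])]
   z 0.144 [array([0.5284, 0.1304]), array([0.5276, 0.0965])]
bootB [0.5307 0.1652 0.1364] [0. 0.]
   z 0.01 [array([0.5306, 0.132 ]), array([0.5315, 0.1798])]
   z 0.032 [array([0.5306, 0.1378]), array([0.5314, 0.1773])]
   z 0.144 [array([0.5307, 0.1672]), array([0.5306, 0.1643])]
led0 [0.4976 0.1665 0.0326] [0. 0.]
   z 0.01 [array([0.4955, 0.1623]), array([0.4957, 0.1684])]
   z 0.032 [array([0.4976, 0.1664]), array([0.4976, 0.1665])]
   z 0.144 [array([0.508 , 0.1869]), array([0.5073, 0.1569])]
led1 [0.494  0.0765 0.0321] [0.0001 0.0001]
   z 0.01 [array([0.4918, 0.0669]), array([0.4918, 0.0728])]
   z 0.032 [array([0.494 , 0.0764]), array([0.4939, 0.0764])]
   z 0.144 [array([0.5056, 0.125 ]), array([0.5048, 0.0948])]
```

The wrist camera gives well A (0.527, 0.0754) with its floor at 0.010, and torch B (0.5307, 0.1652). Both agree with the LEDs, which are 90 mm apart. Next is torch A.

carry_out(increments=[[[1,-4.5,26.1,0,1],[1,-4.5,26.1,0,1],[1,-4.5,26.1,0,1],[1,-4.5,26.1,0,1],[1,-4.5,26.1,0,1]]])

```text
time: 2.15
tool_pos: [0.4875, -0.1862, 0.2411]
tool_rot: [0.499, 0.501, -0.499, 0.501]
ft_force: [0.2, -0.0, -0.8]
gripper_width: 0.0856
```

```bash
python3 shot.py w3; python3 d.py .485 -.26 .22
```

```text
t 2.2 pos [ 0.4858 -0.1928  0.2404] zyaw -90.14 w 0.0853 F [-1.77 -5.37 -0.79]
delta [ 2.07 -0.05  6.71] turn -0.14
```

View pics/w3v.png

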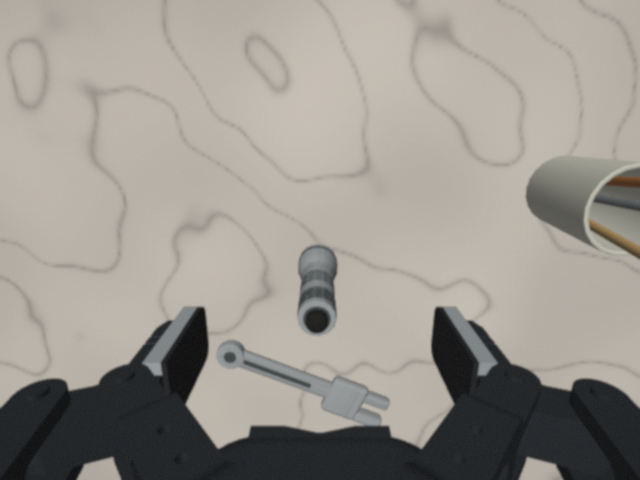

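Torch A's boot is at (316,319), its head at (318,262), and the spanner lies below it. One more view comes from over the torch.

carry_out(increments=[[[1.0,0,6.7,0,1],[1.0,0,6.7,0,1],[1.0,0,6.7,0,1],[1.0,0,6.7,0,1]]])

```text
time: 2.6
tool_pos: [0.4862, -0.2583, 0.2304]
tool_rot: [-0.499, -0.5, 0.502, -0.5]
ft_force: [0.1, 1.4, -0.5]
gripper_width: 0.0851
```

```bash
python3 shot.py w4
python3 - <<'E'
from h import *
import pickle
P=[];B=[]
for n in("w3","w4"):
    im=cv2.imread(f"pics/{n}.png");p=pickle.load(open(f"pics/{n}.pkl","rb"));P.append(p)
    u,v=proj(p,[.485,-.254,.13])[0].astype(int);print(u,v)
    x,y=u-24,v-24;m=(im[y:y+48,x:x+48].max(2)<50).astype(np.uint8)
    N,l,st,ce=cv2.connectedComponentsWithStats(m);k=1+np.argmax(st[1:,4]);B.append(ce[k]+[x,y]);print(B[-1],st[k])
X,e=tri(*zip(P,B));print("bootA",X,e,[plane(p,b,.134) for p,b in zip(P,B)])
E
python3 d.py .485 -.254 .22
```

```text
317 322
[316.46088795 319.77801268] [ 12  10  24  25 473]
319 233
[318.78093645 230.89632107] [ 10   9  28  27 598]
bootA [ 0.48431903 -0.25357688  0.12602358] [np.float64(2.001213842663815e-05), np.float64(2.0012138426672066e-05)] [array([ 0.48439474, -0.24914127,  0.134     ]), array([ 0.48433862, -0.25126818,  0.134     ])]
t 2.65 pos [ 0.4863 -0.258   0.2307] zyaw -90.01 w 0.0853 F [-0.28  0.25  0.46]
delta [ 1.07 -0.13 -0.4 ] turn -0.01
```

View pics/w4v.png

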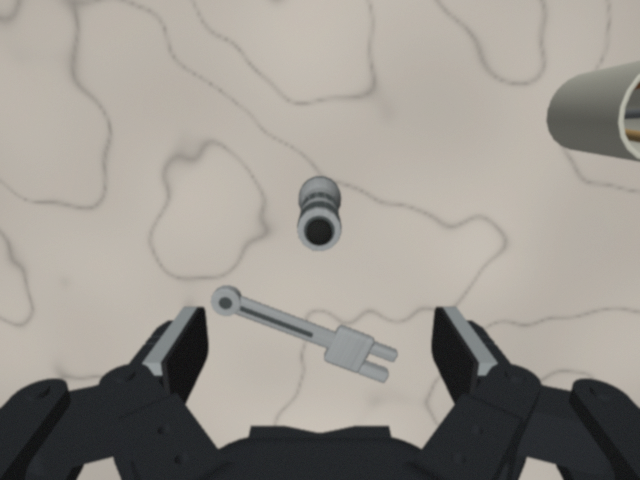

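carry_out(increments=[[[4,-0.2,-0.4,0,1],[8,-0.2,-0.4,0,1],[12,-0.2,-0.4,0,1],[15,-0.2,-0.4,0,1],[15,-0.2,-0.4,0,1]]])

```text
time: 3.15
tool_pos: [0.4822, -0.2513, 0.0764]
tool_rot: [0.497, 0.503, -0.502, 0.498]
ft_force: [-0.5, 0.2, 0.3]
gripper_width: 0.0856
```

```bash
python3 d.py .4843 -.2536 .081
```

```text
t 3.15 pos [ 0.4822 -0.2513  0.0764] zyaw -89.87 w 0.0856 F [-0.52  0.21  0.3 ]
delta [-0.46  0.21  0.23] turn 0.13
```

carry_out(increments=[[[-0.5,0.2,0.2,0,1],[-0.5,0.2,0.2,0,1],[-0.5,0.2,0.2,0,1]]])

```text
time: 3.45
tool_pos: [0.4855, -0.2536, 0.0839]
tool_rot: [0.498, 0.502, -0.501, 0.499]
ft_force: [-0.2, 0.8, 0.7]
gripper_width: 0.0856
```

```bash
python3 d.py .4843 -.2536 .081; python3 -c "
from h import *
print(tool()[1].round(4))"
```

```text
t 3.45 pos [ 0.4855 -0.2536  0.0839] zyaw -89.84 w 0.0856 F [-0.15  0.81  0.67]
delta [ 0.29 -0.12 -0.  ] turn 0.16
[[-6.1e-03  1.0e+00  2.8e-03]
 [-9.0e-04  2.8e-03 -1.0e+00]
 [-1.0e+00 -6.1e-03  9.0e-04]]
```

carry_out(increments=[[[0.2,-0.1,0,0,1],[0.2,-0.1,0,0,-1],[0.2,-0.1,0,0,-1],[0.2,-0.1,0,0,-1],[0.2,-0.1,0,0,-1]]], force=50)

```text
time: 3.95
tool_pos: [0.4846, -0.2537, 0.082]
tool_rot: [0.498, 0.502, -0.501, 0.499]
ft_force: [1.6, -0.2, 4.2]
gripper_width: 0.0292
```

carry_out(increments=[[[0,0,0,0,-1],[0,0,0,0,-1],[0,0,0,0,-1],[0,0,0,0,-1],[0,0,0,0,-1]]])

```text
time: 4.45
tool_pos: [0.4846, -0.2537, 0.082]
tool_rot: [0.498, 0.502, -0.501, 0.5]
ft_force: [0.8, 0.1, 0.1]
gripper_width: 0.0293
```

```bash
python3 d.py .4843 -.2536 .20; python3 -c "
from h import *
print(tool()[1].round(4))"
```

```text
t 4.45 pos [ 0.4846 -0.2537  0.082 ] zyaw -89.84 w 0.0293 F [0.8  0.11 0.1 ]
delta [-11.8  -0.1   0. ] turn 0.16
[[-0.0058  1.      0.0028]
 [-0.001   0.0028 -1.    ]
 [-1.     -0.0058  0.001 ]]
```

carry_out(increments=[[[-1.5,0,0,0,-1],[-4,0,0,0,-1],[-7,0,0,0,-1],[-7,0,0,0,-1],[-7,0,0,0,-1]]])

```text
time: 4.95
tool_pos: [0.4851, -0.2537, 0.1525]
tool_rot: [0.498, 0.502, -0.501, 0.5]
ft_force: [0.1, 0.2, -3.6]
gripper_width: 0.0287
```

```bash
python3 d.py .5270 .0754 .150;  python3 -c "
from h import *
print(tool()[1].round(4))"
```

```text
t 4.95 pos [ 0.4851 -0.2537  0.1525] zyaw -89.84 w 0.0287 F [ 0.06  0.2  -3.57]
delta [  0.17   4.28 -32.9 ] turn 0.16
[[-0.005   1.      0.0028]
 [-0.0016  0.0028 -1.    ]
 [-1.     -0.005   0.0015]]
```

carry_out(increments=[[[0.1,0.4,-3,0,-1],[0.1,1.0,-7.5,0,-1],[0.1,1.6,-12,0,-1],[0.1,2.2,-17,0,-1],[0.1,2.8,-21.5,0,-1]]])

```text
time: 5.45
tool_pos: [0.5114, -0.0365, 0.1491]
tool_rot: [0.497, 0.503, -0.502, 0.499]
ft_force: [1.4, 0.0, -2.3]
gripper_width: 0.0289
```

```bash
python3 d.py .5270 .0754 .150
```

```text
t 5.45 pos [ 0.5114 -0.0365  0.1491] zyaw -89.85 w 0.0289 F [ 1.42  0.03 -2.32]
delta [ -0.12   1.59 -11.19] turn 0.15
```

carry_out(increments=[[[-0.1,0.6,-4.5,0,-1],[-0.1,1.2,-8.5,0,-1],[-0.1,1.6,-11.2,0,-1],[-0.1,1.6,-11.2,0,-1],[-0.1,1.6,-11.2,0,-1]]])

```text
time: 5.95
tool_pos: [0.5262, 0.0757, 0.1482]
tool_rot: [0.496, 0.503, -0.502, 0.498]
ft_force: [-1.1, -1.1, -2.4]
gripper_width: 0.0289
```

```bash
python3 d.py .5270 .0754 .130; python3 -c "
from h import *
print(tool()[1].round(4))"; python3 shot.py w5; python3 -c "
from h import *
for n in ('scene','side'): cv2.imwrite('pics/%s5.png'%n,np.clip(r.camera(n)[:,:,::-1]*1.7,0,255).astype(np.uint8))
d=cv2.imread('pics/side5.png')[150:290,200:370];s=cv2.imread('pics/scene5.png')[200:340,310:480]
cv2.imwrite('pics/c5.png',cv2.resize(np.vstack([0*d[:0],np.hstack([d,s])]),None,fx=2.3,fy=2.3,interpolation=2))"
```

```text
t 5.95 pos [0.5262 0.0757 0.1482] zyaw -89.77 w 0.0289 F [-1.07 -1.09 -2.41]
delta [1.81 0.1  0.03] turn 0.23
[[-0.0115  0.9999  0.0039]
 [-0.0015  0.0039 -1.    ]
 [-0.9999 -0.0115  0.0015]]Traceback (most recent call last):
  File "<string>", line 5, in <module>
    cv2.imwrite('pics/c5.png',cv2.resize(np.vstack([0*d[:0],np.hstack([d,s])]),None,fx=2.3,fy=2.3,interpolation=2))
                                         ~~~~~~~~~^^^^^^^^^^^^^^^^^^^^^^^^^^^^
    return _nx.concatenate(arrs, 0, dtype=dtype, casting=casting)
           ~~~~~~~~~~~~~~~^^^^^^^^^^^^^^^^^^^^^^^^^^^^^^^^^^^^^^^
ValueError: all the input array dimensions except for the concatenation axis must match exactly, but along dimension 1, the array at index 0 has size 170 and the array at index 1 has size 340
```

View pics/w5v.png

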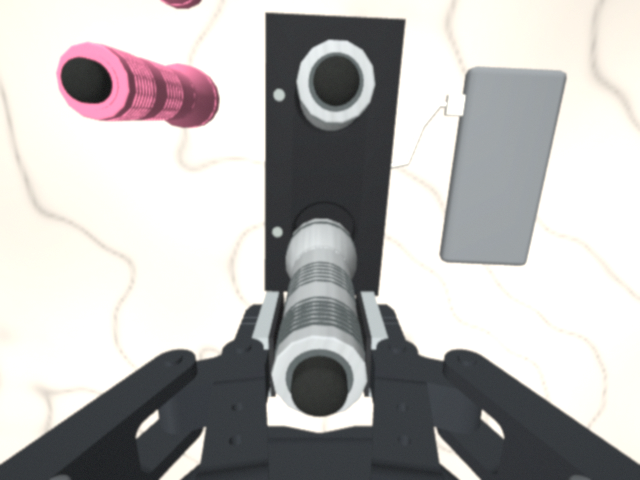

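Wrist view: torch A hangs upright over the well, whose rim shows just past the head at (325,225). Torch B is clear at (335,80). I'll lower to just above the mouth.

carry_out(increments=[[[0.7,0.1,0,0,-1],[1.6,0.1,0,0,-1],[2.4,0.1,0,0,-1],[2.6,0.1,0,0,-1],[2.6,0.1,0,0,-1]]])

```text
time: 6.6
tool_pos: [0.5271, 0.0744, 0.1224]
tool_rot: [-0.497, -0.503, 0.503, -0.498]
ft_force: [-0.4, 0.1, -1.3]
gripper_width: 0.0289
```

```bash
python3 d.py .5275 .0754 .117; python3 -c "
from h import *
print(tool()[1].round(4))
for n in ('scene','side'): cv2.imwrite('pics/%s6.png'%n,np.clip(r.camera(n)[:,:,::-1]*1.7,0,255).astype(np.uint8))
d=cv2.imread('pics/side6.png')[150:290,200:370];s=cv2.imread('pics/scene6.png')[200:340,310:480]
cv2.imwrite('pics/c6.png',cv2.resize(np.hstack([d,s]),None,fx=2.3,fy=2.3,interpolation=2))"; python3 shot.py w6
```

```text
t 6.6 pos [0.5271 0.0744 0.1224] zyaw -89.94 w 0.0289 F [-0.38  0.11 -1.33]
delta [ 0.54  0.04 -0.1 ] turn 0.06
[[-0.011   0.9999  0.0011]
 [-0.0013  0.0011 -1.    ]
 [-0.9999 -0.011   0.0013]]
```

View pics/c6.png

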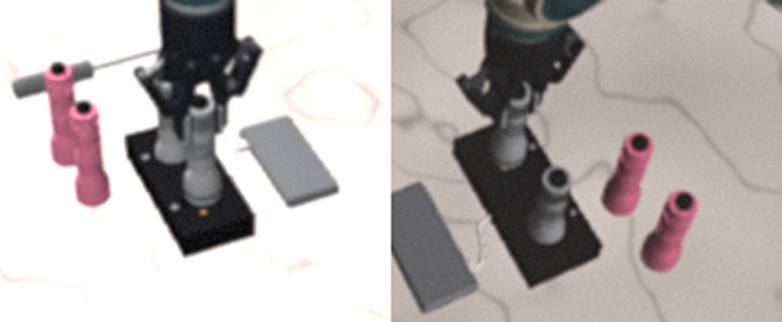

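View pics/w6v.png

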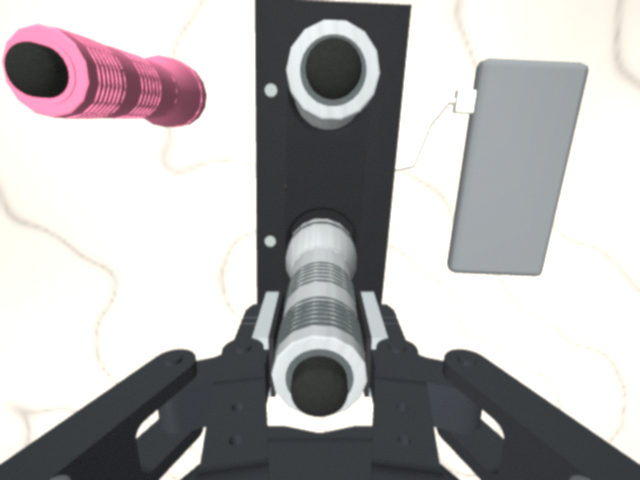

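carry_out(increments=[[[0,0.05,-0.1,0,-1],[0.5,0.05,-0.1,0,-1],[1.0,0.05,-0.1,0,-1],[1.4,0.05,-0.1,0,-1],[1.4,0.05,-0.1,0,-1]]])

```text
time: 7.25
tool_pos: [0.5275, 0.0755, 0.1084]
tool_rot: [-0.497, -0.503, 0.503, -0.498]
ft_force: [0.1, 0.0, -1.2]
gripper_width: 0.0289
```

```bash
python3 d.py .5275 .0754 .092; python3 -c "
from h import *
print(tool()[1].round(4)[:,0])"
```

```text
t 7.25 pos [0.5275 0.0755 0.1084] zyaw -89.92 w 0.0289 F [ 0.1   0.   -1.19]
delta [1.64 0.01 0.  ] turn 0.08
[-0.0108 -0.0013 -0.9999]
```

Inside the mouth with no contact force. Next I lower to just above the floor.

carry_out(increments=[[[0.4,0,0,0,-1],[0.8,0,0,0,-1],[1.2,0,0,0,-1],[1.5,0,0,0,-1],[1.5,0,0,0,-1]]])

```text
time: 7.75
tool_pos: [0.5271, 0.0754, 0.0928]
tool_rot: [-0.496, -0.503, 0.503, -0.498]
ft_force: [-0.2, -0.2, -1.9]
gripper_width: 0.0293
```

```bash
python3 d.py .5275 .0754 .092
```

```text
t 7.75 pos [0.5271 0.0754 0.0928] zyaw -89.93 w 0.0293 F [-0.19 -0.22 -1.92]
delta [0.08 0.05 0.  ] turn 0.07
```

carry_out(increments=[[[0.1,0,0,0,-1],[0.1,0,0,0,-1],[0.15,0,0,0,-1],[0.15,0,0,0,-1]]])

```text
time: 8.15
tool_pos: [0.5273, 0.0754, 0.092]
tool_rot: [-0.497, -0.503, 0.503, -0.498]
ft_force: [-1.7, -0.3, 2.8]
gripper_width: 0.029
```

Contact with the floor at the expected height. Now I release and go up.

carry_out(increments=[[[0,0,0,0,-0.3],[0,0,0,0,0.2],[0,0,0,0,0.6],[0,0,0,0,0.6],[0,0,0,0,0.6]]])

```text
time: 8.65
tool_pos: [0.5273, 0.0755, 0.092]
tool_rot: [0.497, 0.503, -0.503, 0.498]
ft_force: [-0.4, -0.3, 0.1]
gripper_width: 0.0686
```

```bash
python3 d.py .527 .0754 .19
```

```text
t 8.65 pos [0.5273 0.0755 0.092 ] zyaw -89.92 w 0.0686 F [-0.36 -0.27  0.1 ]
delta [-9.8  -0.14  0.02] turn 0.08
```

carry_out(increments=[[[-2,0,0,0,0.6],[-5,0,0,0,0.6],[-9,0,0,0,0.6],[-12,0,0,0,0.6],[-14,0,0,0,0.6]]])

```text
time: 9.15
tool_pos: [0.5294, 0.0757, 0.235]
tool_rot: [0.498, 0.502, -0.502, 0.499]
ft_force: [-0.4, -0.7, -0.1]
gripper_width: 0.0687
```

carry_out(increments=[[[0,0,0,0,-1],[0,0,0,0,-1],[0,0,0,0,-1],[0,0,0,0,-1],[0,0,0,0,-1]]], force=30)

```text
time: 9.65
tool_pos: [0.5291, 0.0756, 0.2338]
tool_rot: [0.497, 0.502, -0.502, 0.498]
ft_force: [0.8, -1.1, 0.9]
gripper_width: -0.0002
```

```bash
python3 d.py .527 .0754 .16;python3 shot.py w7
python3 - <<'E'
from h import *
d=r.camera("side")[150:290,200:370,::-1];s=r.camera("scene")[200:340,310:480,::-1]
cv2.imwrite('pics/c7.png',cv2.resize(np.clip(np.hstack([d,s])*1.7,0,255).astype(np.uint8),None,fx=2.3,fy=2.3,interpolation=2))
E
```

```text
t 9.65 pos [0.5291 0.0756 0.2338] zyaw -89.92 w -0.0002 F [ 0.8 -1.1  0.9]
delta [ 7.38 -0.14  0.01] turn 0.08
```

View pics/c7.png

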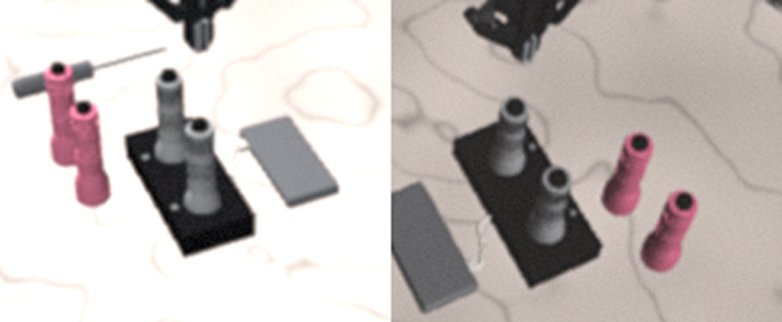

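View pics/w7v.png

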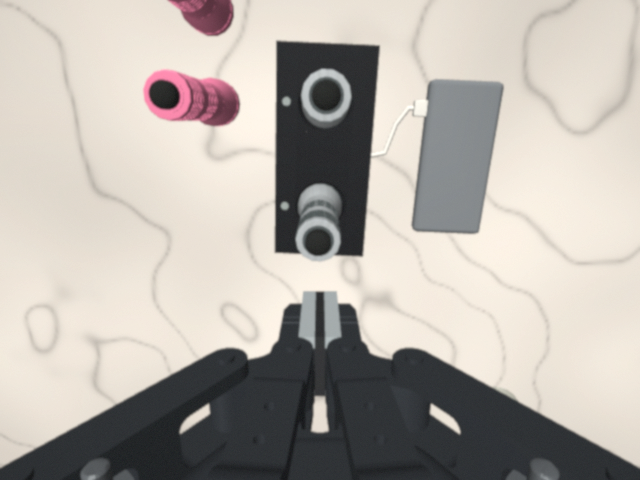

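Both torches stand level in the stand: boots at (318,240) and (325,95), at the same height in the side view. Next I feel switch A with the shut fingers.

carry_out(increments=[[[2,-0.2,0,0,-1],[4.5,-0.2,0,0,-1],[7,-0.2,0,0,-1],[8,-0.2,0,0,-1],[8,-0.2,0,0,-1]]])

```text
time: 10.3
tool_pos: [0.5259, 0.0755, 0.1532]
tool_rot: [-0.497, -0.503, 0.503, -0.498]
ft_force: [0.1, -0.9, 0.3]
gripper_width: 0.0002
```

carry_out(increments=[[[0,0,0,0,-1],[0,0,0,0,-1]]])

```text
time: 10.5
tool_pos: [0.5266, 0.0756, 0.1546]
tool_rot: [0.497, 0.502, -0.502, 0.498]
ft_force: [-0.6, 0.7, -0.0]
gripper_width: 0.0004
```

```bash
python3 d.py .527 .0754 .1465;python3 -c "
from h import *
print(tool()[1].round(4)[:,0])"; python3 shot.py w8
```

```text
t 10.5 pos [0.5266 0.0756 0.1546] zyaw -89.92 w 0.0004 F [-0.63  0.7  -0.04]
delta [0.81 0.05 0.02] turn 0.08
[-0.0089 -0.0012 -1.    ]
```

View pics/w8v.png

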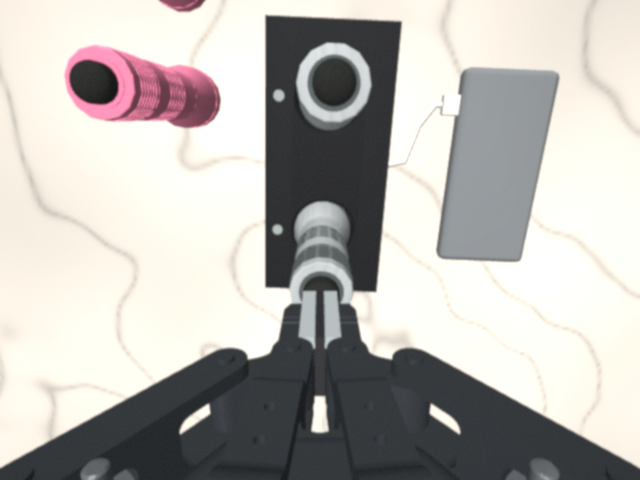

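carry_out(increments=[[[0.2,0,0,0,-1],[0.4,0,0,0,-1],[0.6,0,0,0,-1],[0.8,0,0,0,-1],[0.8,0,0,0,-1]]])

```text
time: 11.05
tool_pos: [0.5263, 0.0755, 0.1461]
tool_rot: [0.497, 0.502, -0.502, 0.498]
ft_force: [-0.2, 0.3, 0.0]
gripper_width: 0.0001
```

carry_out(increments=[[[0,0,0,0,-1]]])

```text
time: 11.15
tool_pos: [0.5263, 0.0755, 0.146]
tool_rot: [0.497, 0.502, -0.502, 0.498]
ft_force: [0.1, -0.2, 0.1]
gripper_width: -0.0
```

carry_out(increments=[[[0.1,0,0,0,-1],[0.1,0,0,0,-1]]])

```text
time: 11.35
tool_pos: [0.5262, 0.0755, 0.1449]
tool_rot: [0.497, 0.503, -0.502, 0.498]
ft_force: [0.4, 0.7, 0.1]
gripper_width: -0.0001
```

carry_out(increments=[[[0.1,0,0,0,-1],[0.1,0,0,0,-1]]])

```text
time: 11.55
tool_pos: [0.5263, 0.0755, 0.144]
tool_rot: [0.497, 0.502, -0.502, 0.498]
ft_force: [0.4, -0.9, 2.1]
gripper_width: -0.0002
```

carry_out(increments=[[[0.1,0,0,0,-1],[0.1,0,0,0,-1]]])

```text
time: 11.75
tool_pos: [0.5263, 0.0756, 0.1431]
tool_rot: [0.497, 0.502, -0.502, 0.498]
ft_force: [0.4, -0.1, 1.7]
gripper_width: 0.0
```

carry_out(increments=[[[0.1,0,0,0,-1],[0.1,0,0,0,-1]]])

```text
time: 11.95
tool_pos: [0.5263, 0.0756, 0.1421]
tool_rot: [0.497, 0.502, -0.502, 0.498]
ft_force: [0.2, 0.5, 2.6]
gripper_width: 0.0001
```

carry_out(increments=[[[0,0,0,0,-1],[0,0,0,0,-1]]])

```text
time: 12.15
tool_pos: [0.5263, 0.0755, 0.1421]
tool_rot: [0.497, 0.502, -0.502, 0.498]
ft_force: [-1.2, 0.6, 2.3]
gripper_width: -0.0001
```

carry_out(increments=[[[0.1,0,0,0,-1],[0.1,0,0,0,-1]]])

```text
time: 12.35
tool_pos: [0.5263, 0.0755, 0.141]
tool_rot: [0.497, 0.502, -0.502, 0.498]
ft_force: [0.1, 0.4, 1.4]
gripper_width: -0.0003
```

carry_out(increments=[[[0,0,0,0,-1],[0,0,0,0,-1]]])

```text
time: 12.55
tool_pos: [0.5263, 0.0756, 0.141]
tool_rot: [0.497, 0.502, -0.502, 0.498]
ft_force: [0.2, -0.7, 2.5]
gripper_width: -0.0002
```

carry_out(increments=[[[0.1,0,0,0,-1],[0.1,0,0,0,-1]]])

```text
time: 12.75
tool_pos: [0.5263, 0.0756, 0.1399]
tool_rot: [0.497, 0.502, -0.502, 0.498]
ft_force: [0.4, 0.1, 1.7]
gripper_width: 0.0001
```

carry_out(increments=[[[0.1,0,0,0,-1],[0.1,0,0,0,-1]]])

```text
time: 12.95
tool_pos: [0.5264, 0.0756, 0.1391]
tool_rot: [0.497, 0.502, -0.502, 0.498]
ft_force: [-0.4, -0.9, 4.9]
gripper_width: -0.0002
```

carry_out(increments=[[[0.1,0,0,0,-1],[0.1,0,0,0,-1]]])

```text
time: 13.15
tool_pos: [0.5266, 0.0755, 0.1385]
tool_rot: [0.497, 0.502, -0.502, 0.499]
ft_force: [-0.6, -0.7, 4.2]
gripper_width: 0.0
```

carry_out(increments=[[[0.1,0,0,0,-1],[0.1,0,0,0,-1]]])

```text
time: 13.35
tool_pos: [0.5268, 0.0756, 0.138]
tool_rot: [0.498, 0.502, -0.502, 0.499]
ft_force: [-0.5, 0.8, 5.9]
gripper_width: 0.0002
```

Switch A gives about 2 N for 4.7 mm and then the firm plunger, so it is ON. I'll finish the press gently.

carry_out(increments=[[[0.1,0,0,0,-1],[0.15,0,0,0,-1],[0.15,0,0,0,-1]]])

```text
time: 13.65
tool_pos: [0.527, 0.0756, 0.137]
tool_rot: [0.498, 0.502, -0.502, 0.499]
ft_force: [-0.2, 0.4, 6.6]
gripper_width: -0.0003
```

carry_out(increments=[[[0.1,0,0,0,-1],[0.1,0,0,0,-1]]])

```text
time: 13.85
tool_pos: [0.5273, 0.0756, 0.1367]
tool_rot: [0.498, 0.501, -0.501, 0.499]
ft_force: [-0.2, -0.4, 6.3]
gripper_width: 0.0001
```

carry_out(increments=[[[0.1,0,0,0,-1],[0.15,0,0,0,-1],[0.15,0,0,0,-1]]])

```text
time: 14.15
tool_pos: [0.5276, 0.0756, 0.1361]
tool_rot: [0.498, 0.501, -0.501, 0.5]
ft_force: [-1.6, -0.3, 8.2]
gripper_width: 0.0001
```

carry_out(increments=[[[0.1,0,0,0,-1],[0.1,0,0,0,-1]]])

```text
time: 14.35
tool_pos: [0.5281, 0.0757, 0.1361]
tool_rot: [0.499, 0.501, -0.5, 0.5]
ft_force: [-1.8, 0.1, 7.1]
gripper_width: 0.0002
```

carry_out(increments=[[[0.15,-0.05,0,0,-1],[0.15,-0.05,0,0,-1]]])

```text
time: 14.55
tool_pos: [0.528, 0.0757, 0.1358]
tool_rot: [0.499, 0.5, -0.5, 0.5]
ft_force: [-1.1, -1.1, 8.7]
gripper_width: 0.0
```

carry_out(increments=[[[-0.3,-0.1,0,0,-1],[-0.6,-0.1,0,0,-1],[-0.9,-0.1,0,0,-1],[-1.2,-0.1,0,0,-1],[-1.2,-0.1,0,0,-1]]])

```text
time: 15.05
tool_pos: [0.527, 0.0757, 0.1477]
tool_rot: [0.499, 0.5, -0.5, 0.5]
ft_force: [0.4, 0.4, 0.3]
gripper_width: -0.0001
```

```bash
python3 d.py .527 .0754 .1460;python3 -c "
from h import *
print(tool()[1].round(4)[:,0])"
```

```text
t 15.05 pos [0.527  0.0757 0.1477] zyaw -89.92 w -0.0001 F [0.4  0.42 0.35]
delta [ 0.17 -0.    0.03] turn 0.08
[-6.e-04 -6.e-04 -1.e+00]
```

Now I re-feel A. If it is off, the firm plunger is met 1.5 mm down.

carry_out(increments=[[[0.1,0,0,0,-1],[0.2,0,0,0,-1],[0.3,0,0,0,-1],[0.37,0,0,0,-1],[0.37,0,0,0,-1]]])

```text
time: 15.55
tool_pos: [0.5271, 0.0757, 0.1441]
tool_rot: [0.499, 0.5, -0.5, 0.5]
ft_force: [0.6, -0.5, 1.1]
gripper_width: 0.0003
```

carry_out(increments=[[[0.1,0,0,0,-1],[0.1,0,0,0,-1]]])

```text
time: 15.75
tool_pos: [0.5271, 0.0757, 0.1432]
tool_rot: [0.499, 0.5, -0.5, 0.5]
ft_force: [-0.4, -0.1, 1.7]
gripper_width: -0.0002
```

carry_out(increments=[[[0.1,0,0,0,-1],[0.1,0,0,0,-1]]])

```text
time: 15.95
tool_pos: [0.5272, 0.0757, 0.1424]
tool_rot: [0.5, 0.5, -0.5, 0.5]
ft_force: [-0.4, -0.1, 4.3]
gripper_width: -0.0001
```

carry_out(increments=[[[0.05,0,0,0,-1],[0.05,0,0,0,-1]]])

```text
time: 16.15
tool_pos: [0.5273, 0.0757, 0.1421]
tool_rot: [0.5, 0.5, -0.5, 0.501]
ft_force: [-1.3, -0.1, 3.9]
gripper_width: -0.0001
```

A is now OFF: the firm plunger is met at 1.6 mm (4.3 N). Up and over to B.

carry_out(increments=[[[-0.8,0,0,0,-1],[-1.6,0,0,0,-1],[-1.6,0.1,-3,0,-1],[-1.6,0.2,-6,0,-1],[-1.6,0.3,-9,0,-1]]])

```text
time: 16.65
tool_pos: [0.5303, 0.1667, 0.1587]
tool_rot: [0.5, 0.5, -0.5, 0.501]
ft_force: [0.2, -0.3, 0.2]
gripper_width: 0.0
```

carry_out(increments=[[[0,0,0,0,-1],[0,0,0,0,-1]]])

```text
time: 16.85
tool_pos: [0.5303, 0.167, 0.159]
tool_rot: [0.5, 0.5, -0.499, 0.501]
ft_force: [0.4, 0.3, -1.1]
gripper_width: -0.0002
```

```bash
python3 d.py .5307 .1652 .1460;python3 -c "
from h import *
print(tool()[1].round(4)[:,0])"
```

```text
t 16.85 pos [0.5303 0.167  0.159 ] zyaw -89.89 w -0.0002 F [ 0.37  0.35 -1.08]
delta [1.3  0.04 0.18] turn 0.11
[ 1.3e-03 -7.0e-04 -1.0e+00]
```

carry_out(increments=[[[0.4,0,0.2,0,-1],[0.8,0,0.2,0,-1],[1.1,0,0.2,0,-1],[1.3,0,0.2,0,-1],[1.3,0,0.2,0,-1]]])

```text
time: 17.35
tool_pos: [0.5301, 0.1646, 0.1455]
tool_rot: [0.5, 0.5, -0.5, 0.501]
ft_force: [-0.0, 0.4, -0.2]
gripper_width: -0.0001
```

carry_out(increments=[[[0.1,0,0,0,-1],[0.1,0,0,0,-1]]])

```text
time: 17.55
tool_pos: [0.5301, 0.1646, 0.1444]
tool_rot: [0.499, 0.5, -0.5, 0.501]
ft_force: [-0.4, 0.5, 0.3]
gripper_width: 0.0
```

carry_out(increments=[[[0.1,0,0,0,-1],[0.1,0,0,0,-1]]])

```text
time: 17.75
tool_pos: [0.5302, 0.1646, 0.1437]
tool_rot: [0.5, 0.5, -0.5, 0.501]
ft_force: [-0.1, 0.7, 1.5]
gripper_width: -0.0001
```

carry_out(increments=[[[0.1,0,0,0,-1],[0.1,0,0,0,-1]]])

```text
time: 17.95
tool_pos: [0.5303, 0.1646, 0.1428]
tool_rot: [0.5, 0.5, -0.5, 0.501]
ft_force: [0.1, -0.7, 2.3]
gripper_width: -0.0003
```

carry_out(increments=[[[0.1,0,0,0,-1],[0.1,0,0,0,-1]]])

```text
time: 18.15
tool_pos: [0.5303, 0.1646, 0.1417]
tool_rot: [0.5, 0.5, -0.5, 0.501]
ft_force: [-1.1, -0.4, 2.2]
gripper_width: -0.0004
```

Past 1.5 mm it still yields to 2 N. I'll go on to find the plunger.

carry_out(increments=[[[0.1,0,0,0,-1],[0.1,0,0,0,-1]]])

```text
time: 18.35
tool_pos: [0.5302, 0.1646, 0.1406]
tool_rot: [0.5, 0.5, -0.5, 0.501]
ft_force: [0.1, 0.2, 1.8]
gripper_width: -0.0001
```

carry_out(increments=[[[0.1,0,0,0,-1],[0.1,0,0,0,-1]]])

```text
time: 18.55
tool_pos: [0.5302, 0.1646, 0.1394]
tool_rot: [0.5, 0.5, -0.5, 0.501]
ft_force: [0.0, -1.0, 2.0]
gripper_width: 0.0001
```

carry_out(increments=[[[0.1,0,0,0,-1],[0.1,0,0,0,-1]]])

```text
time: 18.75
tool_pos: [0.5303, 0.1646, 0.1385]
tool_rot: [0.5, 0.5, -0.5, 0.501]
ft_force: [-0.4, -0.0, 3.3]
gripper_width: -0.0
```

carry_out(increments=[[[0.1,0,0,0,-1],[0.1,0,0,0,-1]]])

```text
time: 18.95
tool_pos: [0.5305, 0.1647, 0.1379]
tool_rot: [0.5, 0.5, -0.499, 0.501]
ft_force: [-1.1, 0.3, 6.4]
gripper_width: -0.0002
```

B is ON too, with the plunger met about 5 mm down. I'll finish the click.

carry_out(increments=[[[0.1,0,0,0,-1],[0.15,0,0,0,-1],[0.15,0,0,0,-1]]])

```text
time: 19.25
tool_pos: [0.5307, 0.1647, 0.1371]
tool_rot: [0.5, 0.5, -0.499, 0.501]
ft_force: [-0.9, 0.7, 5.9]
gripper_width: -0.0003
```

carry_out(increments=[[[0.1,0,0,0,-1],[0.15,0,0,0,-1],[0.15,0,0,0,-1]]])

```text
time: 19.55
tool_pos: [0.531, 0.1648, 0.1363]
tool_rot: [0.501, 0.499, -0.499, 0.501]
ft_force: [-0.3, -0.2, 6.3]
gripper_width: 0.0001
```

carry_out(increments=[[[0.1,0,0,0,-1],[0.15,0,0,0,-1],[0.15,0,0,0,-1]]])

```text
time: 19.85
tool_pos: [0.5315, 0.1649, 0.1359]
tool_rot: [0.501, 0.499, -0.498, 0.502]
ft_force: [-1.4, -0.3, 6.8]
gripper_width: -0.0002
```

carry_out(increments=[[[0.1,-0.05,0,0,-1],[0.17,-0.05,0,0,-1],[0.17,-0.05,0,0,-1]]])

```text
time: 20.15
tool_pos: [0.5316, 0.165, 0.1357]
tool_rot: [0.502, 0.499, -0.497, 0.502]
ft_force: [-1.2, -0.4, 9.4]
gripper_width: 0.0002
```

carry_out(increments=[[[0.1,-0.05,0,0,-1],[0.15,-0.05,0,0,-1],[0.15,-0.05,0,0,-1]]])

```text
time: 20.45
tool_pos: [0.5317, 0.1652, 0.1357]
tool_rot: [0.503, 0.498, -0.497, 0.503]
ft_force: [-2.9, -0.0, 9.0]
gripper_width: -0.0002
```

The rubber is being squeezed at about 9 N, so the click is past. I'll release and feel it again.

carry_out(increments=[[[-0.3,-0.1,0,0,-1],[-0.6,-0.1,0,0,-1],[-0.9,-0.1,0,0,-1],[-1.2,-0.1,0,0,-1],[-1.2,-0.1,0,0,-1]]])

```text
time: 20.95
tool_pos: [0.5305, 0.1652, 0.1476]
tool_rot: [0.502, 0.498, -0.497, 0.503]
ft_force: [0.2, 0.2, -0.2]
gripper_width: 0.0
```

carry_out(increments=[[[0.1,0,0,0,-1],[0.2,0,0,0,-1],[0.3,0,0,0,-1],[0.35,0,0,0,-1],[0.35,0,0,0,-1]]])

```text
time: 21.45
tool_pos: [0.5306, 0.1652, 0.1441]
tool_rot: [0.502, 0.498, -0.497, 0.503]
ft_force: [-0.5, 0.2, 0.3]
gripper_width: 0.0
```

carry_out(increments=[[[0.1,0,0,0,-1],[0.1,0,0,0,-1]]])

```text
time: 21.65
tool_pos: [0.5306, 0.1652, 0.1432]
tool_rot: [0.502, 0.498, -0.497, 0.503]
ft_force: [-0.7, -0.7, 1.6]
gripper_width: -0.0001
```

carry_out(increments=[[[0.1,0,0,0,-1],[0.1,0,0,0,-1]]])

```text
time: 21.85
tool_pos: [0.5307, 0.1652, 0.1423]
tool_rot: [0.503, 0.498, -0.497, 0.503]
ft_force: [-0.7, -0.9, 2.3]
gripper_width: 0.0001
```

carry_out(increments=[[[0.05,0,0,0,-1],[0.05,0,0,0,-1]]])

```text
time: 22.05
tool_pos: [0.5308, 0.1653, 0.1422]
tool_rot: [0.503, 0.498, -0.496, 0.503]
ft_force: [-1.2, -0.1, 4.5]
gripper_width: -0.0
```

carry_out(increments=[[[0.05,0,0,0,-1],[0.05,0,0,0,-1]]])

```text
time: 22.25
tool_pos: [0.5309, 0.1653, 0.1419]
tool_rot: [0.503, 0.498, -0.496, 0.503]
ft_force: [-0.6, -0.7, 4.8]
gripper_width: 0.0003
```

carry_out(increments=[[[0.05,0,0,0,-1],[0.05,0,0,0,-1]]])

```text
time: 22.45
tool_pos: [0.5309, 0.1653, 0.1414]
tool_rot: [0.503, 0.498, -0.496, 0.503]
ft_force: [-0.5, -0.3, 3.8]
gripper_width: 0.0001
```

B is OFF as well, with over 4 N at about 2 mm. I retreat straight up, then look.

carry_out(increments=[[[-1,0,0,0,-1],[-3,0,0,0,-1],[-6,0,0,0,-1],[-10,0,0,0,-1],[-12,0,0,0,-1]]])

```text
time: 22.95
tool_pos: [0.53, 0.1652, 0.2652]
tool_rot: [0.504, 0.497, -0.495, 0.504]
ft_force: [1.1, -0.4, 0.8]
gripper_width: 0.0001
```

carry_out(increments=[[[0,0,0,0,-1],[0,0,0,0,-1],[0,0,0,0,-1]]])

```text
time: 23.25
tool_pos: [0.5295, 0.165, 0.2632]
tool_rot: [0.503, 0.498, -0.496, 0.503]
ft_force: [0.8, -0.8, 0.2]
gripper_width: 0.0001
```

```bash
python3 d.py .5307 .1652 .26;python3 shot.py w9
python3 - <<'E'
from h import *
d=r.camera("side")[150:290,200:370,::-1];s=r.camera("scene")[200:340,310:480,::-1]
cv2.imwrite('pics/c9.png',cv2.resize(np.clip(np.hstack([d,s])*1.7,0,255).astype(np.uint8),None,fx=2.3,fy=2.3,interpolation=2))
import pickle
p=pickle.load(open("pics/w9.pkl","rb"));im=cv2.imread("pics/w9.png")
for n,X in(("A",[.527,.0754,.140]),("B",[.5307,.1652,.140])):
    u,v=proj(p,X)[0];x,y=int(u)-22,int(v)-22;m=(im[y:y+44,x:x+44].max(2)<50).astype(np.uint8)
    N,l,st,ce=cv2.connectedComponentsWithStats(m);k=1+np.argmax(st[1:,4]);c=ce[k]+[x,y];print(n,(u,v),c,plane(p,c,.1364))
E
```

```text
t 23.25 pos [0.5295 0.165  0.2632] zyaw -89.91 w 0.0001 F [ 0.82 -0.82  0.16]
delta [ 0.32  0.12 -0.01] turn 0.09
A (np.float64(315.61273801300297), np.float64(340.58394669047016)) [312.77901978 345.50816853] [0.5247382  0.06869589 0.1364    ]
B (np.float64(320.6358222117109), np.float64(230.5536784323021)) [320.53111111 229.01555556] [0.53067937 0.16534118 0.1364    ]
```

View pics/c9.png

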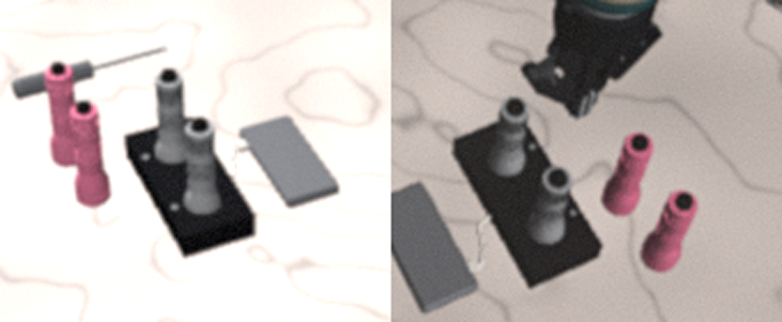

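View pics/w9v.png

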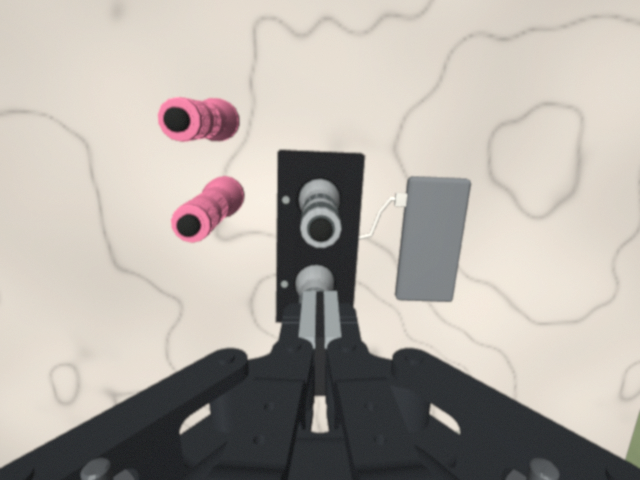

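Both torches stand upright and level and nothing else has moved. The fingers hide torch A's boot in the last wrist view, so that position reading means nothing. The touch at 144 mm and the other two views confirm A is seated.

```bash
python3 -c "
from rig import r
print(r.sign_off())"
```

```text
the job is handed in; nothing more can be done
None
```

I stood the torch from the counter in the empty well and clicked both torches off. I then retreated clear and handed the job in at about 23.5 s.

- **Seating:** the torch touched the well floor at the expected height. Its boot was later felt at about 144 mm above the counter, so it is fully home. The last scene and side views show both torches upright and level, with the pink look-alikes and the power bank where they were. I did not check the spanner, screwdriver or pen stand again at the end; the arm kept well clear of them.
- **Switches:** both torches were on. Each boot yielded to about 2 N for about 4.7 to 5 mm before the firm plunger. I pressed each through its click slowly, with the force readings reaching at most about 9.4 N. Felt again, both now meet the firm plunger at about 1.5 to 2 mm with roughly 4 to 5 N, so both are off.
- **Checks that failed or disagreed:**
  - The final wrist-camera position of torch A was about 7 mm out, because the fingers hid its boot. I disregarded it.
  - Boot heights measured by camera came out about 8 mm low, since the dark patch includes the boot's side. The heights felt by touch agreed with the text.
  - The tool tilted by up to about 0.7° during the moves, with no effect on the outcome that I could see.

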